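# Gather the bed cards and hold the spring clip open round them

### The arm

A 6-joint arm with a two-finger parallel gripper is mounted at the origin on a cart in front of the work surface, level with it; the furniture and walls round the work are solid. World frame = base frame: x ahead of the robot, y to its left, z up, the work surface at z = 0. Lengths are in m, angles in rad, forces in N, time in s.
With the tool pointing down it reaches from about 0.325 to 0.925 m from the base axis. Payload 3.1 kg.
Tool frame: the origin (TCP) lies midway between the tips of the shut fingers; the grasp point (between the pads) lies 19 mm behind it; z points along the fingers, y is the line along which they close (so a half turn about z gives the same grasp; the last joint's range is limited). The gripper opens to 85 mm and grips with 20 to 120 N. Pads are 22 mm wide; open, the fingers measure 114 mm over their backs; the gripper's body (76 mm by 85 mm) begins 54 mm behind the grasp point. The pads swing forward as they close: fully open they stand 13 mm farther back than shut.
Start: joints at [1.042, 0.217, 1.613, -0, 1.311, -0.112], TCP at [0.253, 0.572, 0.231] pointing down, gripper open.
Joint ranges: [-2.75, 2.75], [-0.78, 2.1], [0.31, 2.55], [-1.13, 4.27], [0.13, 2.63], [-2.58, 2.58]. Speed limits (rad/s): [2.79, 2.79, 3.14, 3.14, 3.14, 3.14].

### API

Orientations are given as a unit quaternion [w, x, y, z].
In Python, from plant import readout, capture, workorder, masks_of gives the robot as it stands. The module is installed in compiled form; this text tells all that it offers.
- The arm moves only by the tool apply_moves, never from a script. Its arguments are lists of equal length, an entry for each row: "travel": the shift along the world's x, y, z normalised to -1 to 1, where 1 is 200 mm, a list of three; "twist": the turn, a rotation vector about the world's x, y, z normalised to -1 to 1, where 1 is 45 degrees, a list of three; "fingers": the finger opening in mm, from 0 to 85.4. In form: {"travel": [[dx, dy, dz], ...], "twist": [[ax, ay, az], ...], "fingers": [fingers, ...]}. A call has 1 to 12 rows; each row shifts and turns the commanded pose from where the row before left it; what a row does not reach is not made up. A row lasts 1/10 s, in which the tool goes at most 50 mm and 8.59 degrees, less where a joint would pass 70% of its speed; a pose out of reach is approached as far as the arm can. A call with a number of a shift or a turn outside -1 to 1 is refused whole. A call with a gripper value outside its range is refused whole. The fingers move at their own pace and stop on an object; "grip_force" is the grip in N (left out, the last holds). Time passes only in rows, so rows that do not move let the fingers close. It gives the time, the measured TCP pose, the force, the opening and the grip force at its end, in the units of the state.
- readout.sense(): the state, without advancing time (a new reading comes with each control period).
- capture(name): name is "side" or "top"; returns a dict with "frame" (480x640x3 uint8, red, green, blue), "camera_matrix" (3x3 intrinsics, pixels), "rvec" (rotation vector, rad) and "tvec" (3), from world to camera coordinates, as OpenCV has them. Camera axes: x right, y down, z forward; pixel columns grow to the right and rows downward; lengths in m; the calibration is good to about 2 mm. A picture is of the moment at which its call begins. There is no depth.
- workorder.hand_in(): hands the job in; it is judged then, once.
Trained networks look in a picture, given as the dict that the camera call returned (one of the last four; its "shot" number tells which), for a name from the list of things; names that differ only in an ending like _2 or _b are one class to them, and where a whole thing is asked for, a point or a joint stands for the part that bears it (a point fixed in the world has none). Each returns a list of dicts, best first, with "p" (0 to 1); they miss things now and then, are a little off and sometimes report something else, mostly with a low value. They report only what shows in the picture. A call takes as long as a camera call. They do not tell look-alikes from the thing itself.
- masks_of(target, picture): "mask" (480x640 bool, what is visible of it) and "centre" ([column, row] in pixels, amid what is visible of it).
The state is a dict: "t": time; "joint_pos": joint angles; "qd": joint speeds; "joint_efforts": joint torques, N m; "ee_pos": TCP position; "eef_rot": TCP orientation; "contact_force": force on the tool from outside, world axes, zero at the start; "torque": the same for the moment, N m; "finger_gap": finger opening in m; "gripper_force": force on a finger pad.
Only numpy, scipy, OpenCV 4.12 (cv2) and the standard library are available. Lean on these libraries where they do the work, as an engineer would, in place of code of your own. Each camera call takes 0.05 s, during which the arm holds its last target. There are 200 camera calls.

### The job

Move the yellow card from its black stand into the slot of the grey stand, standing fully home squarely in front of the fixed green card, and let go of it. Then squeeze the blue spring clip wide open, take it off its metal strip and bring it upright, centred over the top edges of both cards, so that its jaws gape astride the two cards without touching either, with the card edges well inside the jaws. Finish while holding the clip open there so that I can slip in another sheet; leave everything else on the bench where it is.

Things in the scene. Friction and masses are not known exactly. Their poses are not given: they have to be found in the camera images.
- index_stand: Grey plastic stand fixed to the bench, base 80 x 90 x 10 mm (x -36 to 44). Origin on the bench top under the slot's centre; z up, y along the cards' width, +x from the slot to the fixed green card (away from the robot). Slot x -4 to +4, y -27 to +27 mm, open on top; floor 10 mm, walls 45 mm above the bench, flared lips to 54 mm. Its rear wall is the green card.
- slot_floor (a point): Centre of the slot's floor in the grey stand, 10 mm above the bench, axes as the stand's. The seated yellow card's origin belongs here.
- green_top (a point): Middle of the top edge of the green card, which is 5 x 50 x 100 mm and fixed upright in the grey stand at x 4 to 9 mm, 10 to 110 mm above the bench. This point: 110 mm above the bench, 6.5 mm in +x of the slot's centre.
- spare_stand: Black stand fixed to the bench, base 80 x 90 x 10 mm, in which the yellow card stands at first: slot 7 x 53 mm, floor 10 mm and walls to 35 mm above the bench, flared lips to 44 mm. Origin on the bench top under the slot's centre; x across the slot, y along it.
- yellow_card: Loose stiff yellow card, 5 x 50 x 100 mm (x thickness, y width, z height), about 45 g. Origin at the centre of its bottom edge; z up. Can be pinched across its 50 mm width near the top from above.
- yellow_top (a point): Middle of the yellow card's top edge, 100 mm above its origin.
- clip_strip: Aluminium parking strip fixed to the bench: base 70 x 100 x 10 mm with an upright fin 6 mm thick (x), 60 mm wide (y), up to 40 mm above the bench, which the clip bites at first. Origin on the bench top under the fin.
- clip: Blue spring clip, about 60 g. Origin on its steel pivot pin (radius 6 mm), 45 mm above the jaw tips; y along the pin, x across the jaws (they part to +x and -x, mirrored), z up from jaws to thumb plates. The jaws hang down, 40 mm wide along y, with black rubber pads at z -45 to -35 mm; the pin is the roof of the throat between them.
- clip_thumbs (a point): Where to pinch the clip: between its two thumb plates (26 mm wide along y), 28 mm above the pin; they rise from 7 to 43 mm above it. Pinch along the clip's x from above, fingertips 5 mm or more above the pin. At the start they flare, 54 mm over their outer top edges; squeezed to the hard stop they stand nearly parallel, 29 to 32 mm outside. 5 to 9 N a plate opens it; 20 to 40 N is harmless.
- clip_jaw (a joint): Opening of one jaw in rad (the other mirrors it): about 0 biting the 6 mm fin, -0.06 fully shut and empty, 0.32 at the stop. Gap between the pads = 6 mm + 90 mm x sin(value).
- label_box: Bystander: small green and white carton, 61 x 88 x 46 mm, at the back. Leave alone. Origin under its centre.
- timer: Bystander: white kitchen-type timer, 64 x 70 x 21 mm, near the robot. Leave alone. Origin under its centre.
- marker: Bystander: red marker pen, 14 x 128 x 16 mm, lying near the robot. Leave alone. Origin under its centre.
- tape: Bystander: roll of blue tape, 102 mm across, 24 mm high, at the back. Leave alone. Origin under its centre.
- cup: Bystander: lidded sample cup, 54 mm across, 28 mm high, at the back. Leave alone. Origin under its centre.
Things that resemble listed ones, but are neither listed nor needed, are in the scene too. Leave any pink look-alike of the clip_strip alone. Several things have the shape of the yellow_card; the one meant has the colours described above.

How it is judged:
By the outcome, as a careful person would: the job done as asked, in the order asked, and still so for the second after the job is handed in, while the arm keeps its last pose, push and grip.
It also fails if it takes over 58 s, if anything falls off the work surface, if the arm or the gripper's body presses on something with over 40 N, if the wrist force passes 120 N, or if a joint passes its speed limit or range.

## Working session

There is one attempt and no reset: what is moved stays moved. The work goes in short steps, Python scripts to look and compute and a tool call to move; the robot and the scene stay as the last step left them, time stands still between calls to the robot, and variables do not carry over. Pictures are saved under pics/ and viewed, at most 10 in all, crops included, and the job is handed in when it is done.

Besides the shell and the picture viewer there is one more tool, called after "Request:" as name(argument=value, ...) on one line, values as JSON. apply_moves: Moves the arm, as the interface text tells. Scaled input: -1 to 1 covers 200 mm each way for a shift and 45 degrees each way for a turn. Its arguments: {"type":"object","properties":{"travel":{"type":"array","items":{"type":"array","items":{"type":"number"}}},"twist":{"type":"array","items":{"type":"array","items":{"type":"number"}}},"fingers":{"type":"array","items":{"type":"number"}},"grip_force":{"type":"number"}},"required":["travel","twist","fingers"]}

```bash
mkdir -p pics
cat > h.py <<'E'
import numpy as np, cv2, pickle
from plant import readout, capture, workorder, masks_of
def P(c):
    R=cv2.Rodrigues(np.array(c['rvec'],float))[0]; return np.array(c['camera_matrix'],float),R,np.array(c['tvec'],float).ravel()
def proj(c,X):
    K,R,t=P(c); return cv2.projectPoints(np.atleast_2d(np.array(X,float)),np.array(c['rvec'],float),t,K,None)[0].reshape(-1,2)
def onz(c,uv,z):
    K,R,t=P(c); d=R.T@np.linalg.inv(K)@np.array([uv[0],uv[1],1.]); o=-R.T@t
    return o+d*(z-o[2])/d[2]
def save(c,n,crop=None,s=1):
    f=c['frame'][:,:,::-1]
    if crop: f=f[crop[1]:crop[3],crop[0]:crop[2]]
    cv2.imwrite('pics/'+n,cv2.resize(f,None,fx=s,fy=s,interpolation=cv2.INTER_CUBIC))
E
python3 - <<'E'
from h import *
np.set_printoptions(precision=4,suppress=True)
cs={}
for n in('top','side'):
    c=capture(n); cs[n]=c; save(c,n+'0.png')
    K,R,t=P(c); print(n,K[0,0],K[1,1],'pos',-R.T@t,'fwd',R[2])
    for o in ('index_stand','spare_stand','yellow_card','clip_strip','clip'):
        for m in masks_of(o,c)[:4]:
            ys,xs=np.nonzero(m['mask']); print(n,o,round(m['p'],2),np.round(m['centre'],1),len(xs),xs.min(),xs.max(),ys.min(),ys.max(),onz(c,m['centre'],0.0)[:2])
pickle.dump(cs,open('c0.pkl','wb'))
s=readout.sense();print(s['t'],s['ee_pos'],s['eef_rot'],s['finger_gap'])
E
```

```text
top 486.5060128209075 486.5060128209075 pos [0.2965 0.0652 1.2138] fwd [ 0.2378  0.0301 -0.9709]
top index_stand 0.95 [448.8 295.6] 1229 427 471 275 312 [ 0.5095 -0.2374]
top spare_stand 0.8 [365.2 279.6] 977 345 387 257 297 [ 0.5195 -0.025 ]
top yellow_card 0.71 [367.3 274.8] 182 358 379 267 280 [ 0.5325 -0.0287]
top yellow_card 0.5 [361.8 320. ] 75 351 370 313 328 [ 0.4178 -0.0289]
top clip_strip 0.84 [319.4 230.2] 1100 299 341 217 249 [0.6308 0.1081]
top clip_strip 0.8 [171.2 266.5] 1128 153 196 251 287 [0.4816 0.4664]
top clip_strip 0.61 [256.2 267.5] 846 234 276 248 280 [0.5103 0.2527]
top clip 0.67 [249.7 259.3] 331 243 261 245 268 [0.5288 0.2728]
side 521.5035549100248 521.5035549100248 pos [-0.0614 -0.8     0.8578] fwd [ 0.4861  0.6599 -0.5729]
side index_stand 0.81 [382.7 347.7] 1738 357 408 312 372 [ 0.5285 -0.2245]
side spare_stand 0.86 [332.3 294.6] 861 309 352 279 313 [ 0.5405 -0.0176]
side yellow_card 0.71 [331.7 275.6] 286 325 335 259 293 [0.5834 0.0441]
side yellow_card 0.63 [287.3 302.3] 707 278 299 281 317 [0.4324 0.0206]
side yellow_card 0.53 [313.3 220.6] 607 298 331 204 228 [0.6919 0.2885]
side clip_strip 0.7 [313.3 215.2] 546 298 331 204 227 [0.7091 0.3136]
side clip_strip 0.62 [329.5 255.6] 601 311 352 244 269 [0.6295 0.118 ]
side clip_strip 0.61 [272.7 244.4] 480 250 290 234 254 [0.5268 0.2494]
side clip_strip 0.59 [224.2 215.5] 517 205 243 203 225 [0.4813 0.4609]
side clip 0.84 [269.7 226.8] 367 259 277 211 243 [0.5651 0.3314]
0.6 [0.253  0.5715 0.2313] [0.     0.2069 0.9784 0.    ] 0.08576828113869962
```

View pics/top0.png

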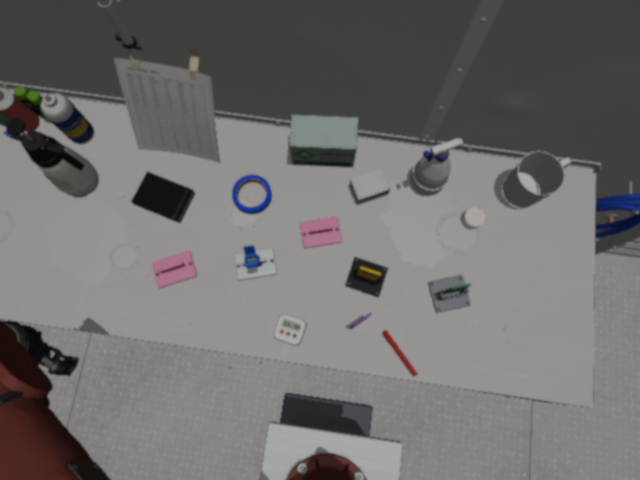

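View pics/side0.png

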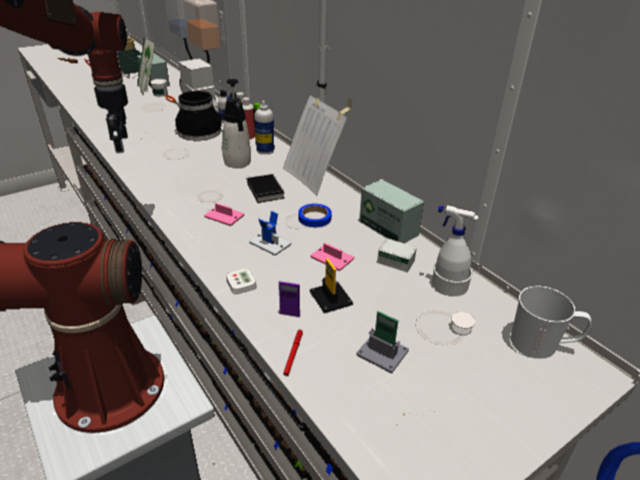

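The top view has the grey stand and green card at about (449,294), the black stand and yellow card at (367,275), and the clip on its strip at (253,262). There is a dark purple free-standing look-alike card at (360,320). The side view has the same things at (383,348), (331,285) and (270,235), and its purple card is at (288,300).

Run:
```python
from h import *
cs=pickle.load(open('c0.pkl','rb'))
T=[]
for n,L in(('top',[(448,295),(365,277),(255,262)]),('side',[(383,340),(331,285),(270,232)])):
    f=cs[n]['frame'][:,:,::-1]
    T.append(np.hstack([cv2.resize(f[v-33:v+33,u-30:u+30],(260,286),interpolation=cv2.INTER_CUBIC) for u,v in L]))
im=np.vstack(T); im=np.clip(im.astype(float)*1.5,0,255).astype(np.uint8)
cv2.imwrite('pics/crops0.png',im)
```

```text
(no output)
```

View pics/crops0.png

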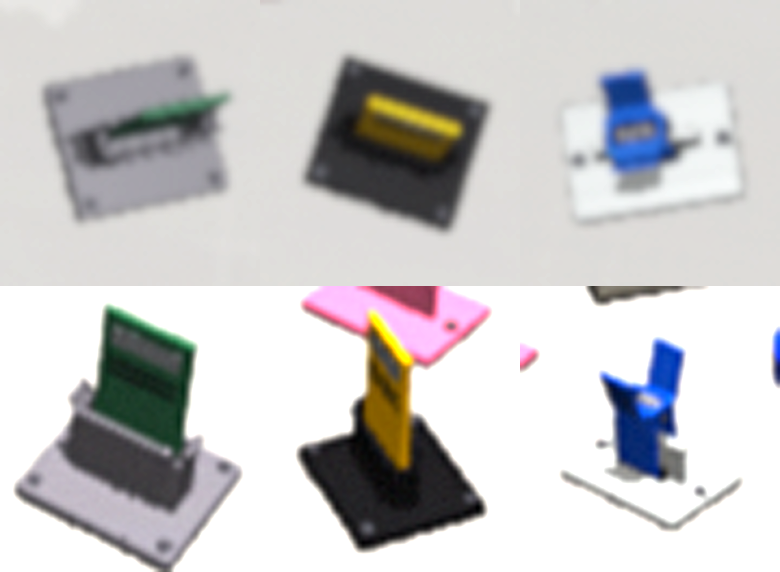

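The crops show the base corners clearly. Top row grey: (43,85), (192,55), (228,187), (80,220). The yellow and green card tops and the clip's outline are also sharp. Next I fit poses.

```bash
cat > fit.py <<'E'
from h import *
from scipy.optimize import minimize, least_squares
def box(x0,x1,y0,y1,z0,z1): return np.array([[x,y,z] for x in(x0,x1) for y in(y0,y1) for z in(z0,z1)])
def place(p,B):
    c,s=np.cos(p[2]),np.sin(p[2]); return np.c_[c*B[:,0]-s*B[:,1]+p[0],s*B[:,0]+c*B[:,1]+p[1],B[:,2]]
def ren(c,X,S=6):
    h=cv2.convexHull(((proj(c,X)+.5)*S).astype(np.float32)); m=np.zeros((480*S,640*S),np.uint8)
    cv2.fillConvexPoly(m,np.round(h*16).astype(np.int32),255,shift=4); return m
def fitcard(cams,masks,p0,xr=(-.0025,.0025),ztop=.11,zl=.045):
    # masks float 0..1 coverage per cam; p=[x,y,yaw,zlow_top,zlow_side]
    def cost(q):
        e=0
        for i,(c,M) in enumerate(zip(cams,masks)):
            m=ren(c,place(q,box(*xr,-.025,.025,q[3+i],ztop)))
            m=cv2.resize(m,(640,480),interpolation=cv2.INTER_AREA)/255.
            e+=((m-M)**2).sum()
        return e
    q0=np.r_[p0,[zl]*len(cams)]; best=None
    for k in range(3):
        S=q0+np.vstack([np.zeros(len(q0)),np.diag([.006,.006,.12]+[.012]*len(cams))*(1 if k%2==0 else -1)])
        r=minimize(cost,q0,method='Nelder-Mead',options=dict(initial_simplex=S,maxiter=250,xatol=1e-5)); q0=r.x
    return r.x,r.fun
def soft(c,kind):
    f=c['frame'].astype(float); r,g,b=f[...,0],f[...,1],f[...,2]
    if kind=='y': m=(np.minimum(r,g)-b)/np.maximum(r,1)/.45
    if kind=='g': m=(g-r)/np.maximum(g,1)/.45
    return np.clip(m,0,1)
def win(m,u,v,w=32):
    o=np.zeros_like(m); o[v-w:v+w,u-w:u+w]=m[v-w:v+w,u-w:u+w]; return o
E
python3 - <<'E'
from fit import *
np.set_printoptions(precision=4,suppress=True)
cs=pickle.load(open('c0.pkl','rb')); t,s=cs['top'],cs['side']
k=286/66; k2=260/60
def px(l,u,v,ox,oy): return np.array([[ (a-ox)/k2+u-30-.5*(1-1/k2),(b-oy)/k+v-33-.5*(1-1/k)] for a,b in l])
C={'grey':(px([(43,85),(192,55),(228,187),(80,220)],448,295,0,0),px([(15,490),(240,475),(168,565)],383,340,0,286),(-.036,.044,.045)),
'black':(px([(345,55),(490,100),(450,230),(305,183)],365,277,260,0),px([(300,455),(485,512),(362,545)],331,285,260,286),(-.04,.04,.045)),
'strip':(px([(560,97),(737,82),(745,197),(575,222)],255,262,520,0),px([(562,475),(672,528),(740,482)],270,232,520,286),(-.035,.035,.05))}
for n,(a,b,(x0,x1,y1)) in C.items():
    T=np.array([[x1,y1,.005],[x1,-y1,.005],[x0,-y1,.005],[x0,y1,.005]])
    So=T[[3,1,2]] if n!='strip' else T[[3,2,1]]
    def r(p):
        return np.r_[(proj(t,place(p,T))-a).ravel(),(proj(s,place(p,So))-b).ravel()]
    o=least_squares(r,np.r_[onz(t,a.mean(0),.005)[:2],0.]); print(n,o.x,np.degrees(o.x[2]),'res',np.round(o.fun,1))
    if n=='black': py=o.x
    if n=='grey': pg=o.x
print('yel',fitcard([t,s],[win(soft(t,'y'),368,273,20),win(soft(s,'y'),332,275,25)],py))
print('grn',fitcard([t,s],[win(soft(t,'g'),455,290,22),win(soft(s,'g'),386,330,22)],pg,xr=(.004,.009),zl=.06))
E
```

```text
grey [ 0.5122 -0.2372  0.3532] 20.235320140360663 res [-0.2 -0.3 -0.1 -0.7  0.4 -0.1 -0.4 -0.2 -1.3  0.1  0.7 -0.7 -0.1  1.7]
black [ 0.5284 -0.0265 -0.1759] -10.078025409514236 res [-0.1 -0.6  0.3 -0.1  0.5 -0.2 -0.4 -0.6 -1.5 -0.4  0.9 -0.1 -0.6  1.5]
strip [0.5209 0.2552 0.2742] 15.708253826712218 res [ 0.9  1.  -0.8 -0.4  0.3 -0.2 -0.1 -0.9 -1.  -0.9 -0.6  0.7  0.9  0.1]
yel (array([ 0.5256, -0.0255, -0.2013,  0.0026,  0.0304]), np.float64(49.05688114723408))
grn (array([ 0.5108, -0.2384,  0.3187,  0.0699,  0.0444]), np.float64(117.14219116236626))
```

```bash
cat >> fit.py <<'E'
def hullmask(m):
    n,l,st,_=cv2.connectedComponentsWithStats(m.astype(np.uint8)); i=1+st[1:,4].argmax()
    ys,xs=np.nonzero(l==i); o=np.zeros(m.shape,np.uint8)
    cv2.fillConvexPoly(o,cv2.convexHull(np.c_[xs,ys].astype(np.int32)),1); return o.astype(float)
def fitboxes(c,M,B,p0):
    def cost(q): 
        m=cv2.resize(ren(c,place(q,B)),(640,480),interpolation=cv2.INTER_AREA)/255.; return ((m-M)**2).sum()
    q=np.array(p0)
    for k in(1,-1,1):
        S=q+np.vstack([np.zeros(3),np.diag([.006,.006,.12])*k]); r=minimize(cost,q,method='Nelder-Mead',options=dict(initial_simplex=S,maxiter=150,xatol=1e-5)); q=r.x
    return r.x,r.fun
E
python3 - <<'E'
from fit import *
np.set_printoptions(precision=4,suppress=True)
cs={n:capture(n) for n in('top','side')}; pickle.dump(cs,open('c1.pkl','wb')); t,s=cs['top'],cs['side']
G=[.512,-.237,.35];Y=[.527,-.026,-.18];S=[.521,.255,.27]
base=lambda a,b,y:box(a,b,-y,y,0,.01)
def pick(n,c,p):
    ms=masks_of(n,c); pr=proj(c,[p[0],p[1],.02])[0]; return min(ms,key=lambda m:np.hypot(*(m['centre']-pr)))
for n,p,B in(('index_stand',G,base(-.036,.044,.045)),('spare_stand',Y,base(-.04,.04,.045)),('clip_strip',S,base(-.035,.035,.05))):
    m=pick(n,t,p)['mask']; print(n,fitboxes(t,hullmask(m),B,p))
yt=hullmask(win(soft(t,'y'),368,273,20)>.4);ys=hullmask(win(soft(s,'y'),332,275,25)>.4)
gt=hullmask(win(soft(t,'g'),455,290,22)>.4);gs=hullmask(win(soft(s,'g'),386,330,22)>.4)
print('yel',fitcard([t,s],[yt,ys],Y)); print('  top',fitcard([t],[yt],Y),' side',fitcard([s],[ys],Y))
print('grn',fitcard([t,s],[gt,gs],G,xr=(.004,.009),zl=.06));print('  top',fitcard([t],[gt],G,xr=(.004,.009),zl=.06),' side',fitcard([s],[gs],G,xr=(.004,.009),zl=.06))
for c in(t,s):
    m=pick('clip',c,[.53,.26]); mm=m['mask']; ys_,xs_=np.nonzero(mm); print('clip',m['p'],m['centre'],onz(c,m['centre'],.08))
E
```

```text
index_stand (array([ 0.5104, -0.2381,  0.3495]), np.float64(80.02562091503268))
spare_stand (array([ 0.5259, -0.0255, -0.1846]), np.float64(37.910757400999614))
clip_strip (array([0.5185, 0.2567, 0.316 ]), np.float64(29.393971549404075))
yel (array([ 0.5268, -0.0242, -0.1408, -0.0082,  0.0277]), np.float64(59.97728565936178))
  top (array([ 0.5268, -0.0269, -0.207 , -0.0107]), np.float64(30.1282429834679))  side (array([ 0.5256, -0.0256, -0.1293,  0.0291]), np.float64(19.4879200307574))
grn (array([ 0.5112, -0.2379,  0.3416,  0.0474,  0.0415]), np.float64(51.24955017301038))
  top (array([ 0.5087, -0.2346,  0.3886,  0.0589]), np.float64(13.987666282199154))  side (array([ 0.5124, -0.2365,  0.2799,  0.04  ]), np.float64(19.758923490965014))
clip 0.86 [248.4, 256.7] [0.5193 0.2633 0.08  ]
clip 0.58 [267.1, 224.9] [0.5056 0.2377 0.08  ]
```

```bash
cat >> fit.py <<'E'
def clipparts(zp,top=.027,bot=.011):
    j=box(-.009,.009,-.02,.02,-.045,.0); pl=[]
    for sg in(1,-1): pl.append(np.array([[sg*x,y,z] for y in(-.013,.013) for x,z in((bot,.005),(bot-.005,.005),(top,.043),(top-.004,.043))]))
    return [a+[0,0,zp] for a in [j]+pl]
def fitclip(cams,masks,p0,**k):
    def cost(q):
        e=0
        for c,M in zip(cams,masks):
            m=np.zeros((2880,3840),np.uint8)
            for B in clipparts(q[3],**k): m|=ren(c,place(q,B))
            e+=((cv2.resize(m,(640,480),interpolation=cv2.INTER_AREA)/255.-M)**2).sum()
        return e
    q=np.array(p0,float)
    for s in(1,-1,1):
        r=minimize(cost,q,method='Nelder-Mead',options=dict(initial_simplex=q+np.vstack([np.zeros(4),np.diag([.008,.008,.12,.008])*s]),maxiter=160)); q=r.x
    return q,r.fun
def blue(c):
    f=c['frame'].astype(float); return np.clip((f[...,2]-f[...,0])/np.maximum(f[...,2],1)/.4,0,1)
E
python3 - <<'E'
from fit import *
np.set_printoptions(precision=4,suppress=True)
cs=pickle.load(open('c1.pkl','rb')); t,s=cs['top'],cs['side']
M=[win(blue(t),252,257,17)>.5,win(blue(s),268,228,20)>.5]; print([m.sum() for m in M])
M=[m.astype(float) for m in M]
for p in([.5195,.262,.29,.07],[.5195,.256,.29,.08]): print(fitclip([t,s],M,p))
print(fitclip([t],M[:1],[.5195,.262,.29,.07]),fitclip([s],M[1:],[.5195,.262,.29,.07]))
E
```

```text
[np.int64(288), np.int64(342)]
(array([0.5203, 0.26  , 0.239 , 0.0509]), np.float64(168.2231295655517))
(array([0.5202, 0.2601, 0.2402, 0.0509]), np.float64(168.24555171088042))
(array([0.518 , 0.2591, 0.3607, 0.0514]), np.float64(55.297054978854284)) (array([0.5208, 0.2601, 0.1359, 0.0532]), np.float64(88.0564398308343))
```

Agreed poses, from averaging the fits:

| Item | x, y (m) | Yaw |
|---|---|---|
| Grey stand | 0.511, -0.238 | 20° |
| Black stand | 0.526, -0.0255 | -10.5° |
| Strip | 0.5195, 0.256 | 16.5° |

The clip pin is at about z 0.055. I start by moving to the yellow card.

Request:
apply_moves(travel=[[0.085, -0.19, 0], [0.085, -0.19, 0], [0.085, -0.19, 0], [0.085, -0.19, 0], [0.085, -0.19, 0], [0.085, -0.19, 0], [0.085, -0.19, 0], [0.085, -0.19, 0], [0.085, -0.19, 0], [0.085, -0.19, 0], [0.085, -0.19, 0], [0.085, -0.19, 0]], twist=[[0, 0, 0.025], [0, 0, 0.025], [0, 0, 0.025], [0, 0, 0.025], [0, 0, 0.025], [0, 0, 0.025], [0, 0, 0.025], [0, 0, 0.025], [0, 0, 0.025], [0, 0, 0.025], [0, 0, 0.025], [0, 0, 0.025]], fingers=[85, 85, 85, 85, 85, 85, 85, 85, 85, 85, 85, 85], grip_force=40)

```text
t: 2.15
ee_pos: [0.4575, 0.1139, 0.2317]
eef_rot: [0.001, 0.09, 0.996, 0.0]
contact_force: [0.4, 0.5, 0.5]
finger_gap: 0.0851
gripper_force: 0.0
```

Request:
apply_moves(travel=[[0.076, -0.173, 0], [0.076, -0.173, 0], [0.076, -0.173, 0], [0.076, -0.173, 0], [0, 0, 0], [0, 0, 0]], twist=[[0, 0, 0], [0, 0, 0], [0, 0, 0], [0, 0, 0], [0, 0, 0], [0, 0, 0]], fingers=[85, 85, 85, 85, 85, 85])

```text
t: 2.75
ee_pos: [0.5178, -0.0234, 0.2312]
eef_rot: [-0.0, 0.091, 0.996, 0.0]
contact_force: [-0.1, 0.2, -0.8]
finger_gap: 0.0852
gripper_force: 0.0
```

Now I descend to z 0.069, which is -0.162 m or -0.81 units.

Request:
apply_moves(travel=[[0, -0.003, -0.2], [0, 0, -0.2], [0, 0, -0.2], [0, 0, -0.15], [0, 0, -0.06], [0, 0, 0], [0, 0, 0], [0, 0, 0], [0, 0, 0], [0, 0, 0], [0, 0, 0]], twist=[[0, 0, 0], [0, 0, 0], [0, 0, 0], [0, 0, 0], [0, 0, 0], [0, 0, 0], [0, 0, 0], [0, 0, 0], [0, 0, 0], [0, 0, 0], [0, 0, 0]], fingers=[85, 85, 85, 85, 85, 85, 44, 44, 44, 44, 44])

```text
t: 3.85
ee_pos: [0.5199, -0.0237, 0.0716]
eef_rot: [0.002, 0.091, 0.996, 0.0]
contact_force: [-0.6, 0.2, 6.2]
finger_gap: 0.0496
gripper_force: 41.0
```

Request:
apply_moves(travel=[[0, 0, 0.05], [0, 0, 0.15], [0, 0, 0.2], [0, 0, 0.2], [0, 0, 0.1], [0, 0, 0], [0, 0, 0]], twist=[[0, 0, 0], [0, 0, 0], [0, 0, 0], [0, 0, 0], [0, 0, 0], [0, 0, 0], [0, 0, 0]], fingers=[44, 44, 44, 44, 44, 44, 44])

```text
t: 4.55
ee_pos: [0.5174, -0.0235, 0.2092]
eef_rot: [-0.0, 0.09, 0.996, -0.0]
contact_force: [0.2, 0.1, -0.9]
finger_gap: 0.0492
gripper_force: 42.4
```

Request:
apply_moves(travel=[[-0.012, -0.18, 0], [-0.012, -0.18, 0], [-0.012, -0.18, 0], [-0.012, -0.18, 0], [-0.012, -0.18, 0], [-0.012, -0.18, 0], [0, 0, 0], [0, 0, 0]], twist=[[0, 0, 0.112], [0, 0, 0.112], [0, 0, 0.112], [0, 0, 0.112], [0, 0, 0.112], [0, 0, 0.112], [0, 0, 0], [0, 0, 0]], fingers=[44, 44, 44, 44, 44, 44, 44, 44])

```text
t: 5.35
ee_pos: [0.5017, -0.2392, 0.2065]
eef_rot: [-0.002, -0.171, 0.985, 0.002]
contact_force: [-0.3, 0.4, -1.4]
finger_gap: 0.0491
gripper_force: 42.4
```

Run:
```python
from fit import *
np.set_printoptions(precision=4,suppress=True)
s=readout.sense(); e=np.array(s['ee_pos']); q=s['eef_rot']; print(e,q,s['joint_pos'],2*np.degrees(np.arctan2(q[2],q[1])))
t,c=capture('top'),capture('side'); pickle.dump({'top':t,'side':c},open('c2.pkl','wb'))
T=[]
for k,cam in(('t',t),('s',c)):
    u,v=proj(cam,[.511,-.238,.12])[0].astype(int); f=cam['frame'][:,:,::-1]
    T.append(cv2.resize(f[v-55:v+55,u-40:u+40],(400,550),interpolation=cv2.INTER_CUBIC)); print(u,v)
cv2.imwrite('pics/hold.png',np.hstack(T))
```

```text
[ 0.5017 -0.2392  0.2065] [-0.0018 -0.1711  0.9853  0.002 ] [-0.5714  0.0967  1.7981  0.0005  1.2522 -2.4862] 199.7013332365102
463 287
385 314
```

View pics/hold.png

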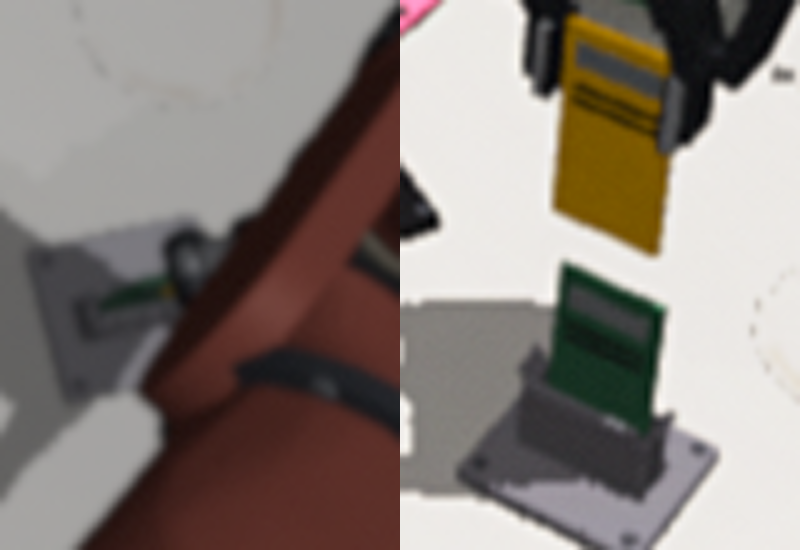

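The side view shows the yellow card hanging parallel to and over the green card, with its bottom corners at crop (555,210) and (660,255). Joint 6 has a small margin. Now I measure the card against the green card in this view.

Run:
```python
from fit import *
np.set_printoptions(precision=4,suppress=True)
cs=pickle.load(open('c2.pkl','rb')); s=cs['side']; s0=pickle.load(open('c1.pkl','rb'))['side']
def fit2(c,M,xr,zb,zt,rows,yaw=.349):
    R=np.zeros((480,640)); R[rows[0]:rows[1],340:430]=1
    def cost(q):
        m=cv2.resize(ren(c,place([q[0],q[1],q[2]],box(*xr,-.025,.025,zb,zt))),(640,480),interpolation=cv2.INTER_AREA)/255.
        return (R*(m-M)**2).sum()
    q=np.array([.511,-.238,yaw])
    for k in(1,-1,1):
        r=minimize(cost,q,method='Nelder-Mead',options=dict(initial_simplex=q+np.vstack([np.zeros(3),np.diag([.006,.006,.08])*k]),maxiter=150)); q=r.x
    return r.x,r.fun
y=hullmask(win(soft(s,'y'),388,290,40)>.4); ys,xs=np.nonzero(y); print(ys.min(),ys.max(),xs.min(),xs.max())
g=hullmask(win(soft(s0,'g'),386,330,22)>.4); gy,gx=np.nonzero(g); print(gy.min(),gy.max())
yl=soft(s,'y')>.4
print('y',fit2(s,y,(-.0025,.0025),.145,.245,(288,330)),fit2(s,y,(-.0025,.0025),.145,.245,(275,330)))
print('g',fit2(s0,g,(.004,.009),.03,.11,(290,334)))
```

```text
261 309 376 399
312 345
y (array([ 0.5112, -0.2343,  0.2661]), np.float64(10.22082276047674)) (array([ 0.5107, -0.2332,  0.2887]), np.float64(29.168135332564397))
g (array([ 0.5124, -0.2369,  0.2837]), np.float64(14.566274509803922))
```

Request:
apply_moves(travel=[[-0.005, -0.016, 0], [0, 0, -0.1], [0, 0, -0.15], [0, 0, -0.12], [0, 0, -0.05], [0, 0, 0], [0, 0, 0]], twist=[[0, 0, 0.005], [0, 0, 0], [0, 0, 0], [0, 0, 0], [0, 0, 0], [0, 0, 0], [0, 0, 0]], fingers=[44, 44, 44, 44, 44, 44, 44])

```text
t: 6.15
ee_pos: [0.5031, -0.2427, 0.1262]
eef_rot: [0.001, -0.175, 0.985, -0.0]
contact_force: [-0.4, 0.1, -1.4]
finger_gap: 0.0493
gripper_force: 42.4
```

Run:
```python
from fit import *
t,c=capture('top'),capture('side')
T=[]
for cam in(t,c):
    u,v=proj(cam,[.511,-.238,.08])[0].astype(int); f=cam['frame'][:,:,::-1]
    T.append(cv2.resize(f[v-40:v+40,u-35:u+35],(395,480),interpolation=cv2.INTER_CUBIC)); print(u,v)
cv2.imwrite('pics/pre.png',np.clip(np.hstack(T).astype(float)*1.3,0,255))
```

```text
458 290
383 328[ WARN:0@4.438] global loadsave.cpp:1063 imwrite_ Unsupported depth image for selected encoder is fallbacked to CV_8U.
```

View pics/pre.png

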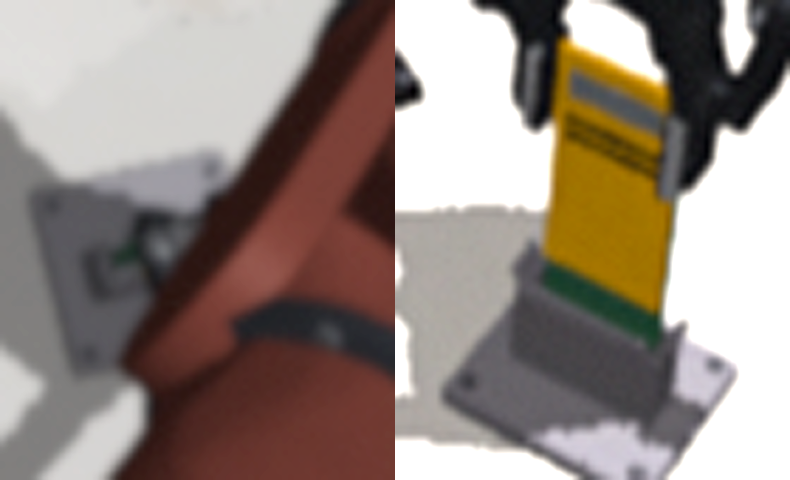

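The card now stands in front of the green card just above the slot mouth. Its bottom edge runs from (545,262) to (660,312) in the crop, with green still visible below it and no contact force. I descend slowly.

Request:
apply_moves(travel=[[0, 0, -0.04], [0, 0, -0.05], [0, 0, -0.05], [0, 0, 0]], twist=[[0, 0, 0], [0, 0, 0], [0, 0, 0], [0, 0, 0]], fingers=[44, 44, 44, 44])

```text
t: 6.65
ee_pos: [0.5036, -0.242, 0.0965]
eef_rot: [0.002, -0.174, 0.985, 0.0]
contact_force: [4.9, 1.3, -2.9]
finger_gap: 0.0495
gripper_force: 42.5
```

Request:
apply_moves(travel=[[0.005, 0.002, 0], [0, 0, -0.04], [0, 0, -0.05], [0, 0, -0.03], [0, 0, 0]], twist=[[0, 0, 0], [0, 0, 0], [0, 0, 0], [0, 0, 0], [0, 0, 0]], fingers=[44, 44, 44, 44, 44])

```text
t: 7.15
ee_pos: [0.5047, -0.242, 0.0723]
eef_rot: [0.002, -0.174, 0.985, -0.0]
contact_force: [6.1, 3.0, -3.4]
finger_gap: 0.0492
gripper_force: 42.5
```

Request:
apply_moves(travel=[[0.005, 0.002, -0.01], [0, 0, -0.015], [0, 0, -0.01], [0, 0, 0]], twist=[[0, 0, 0], [0, 0, 0], [0, 0, 0], [0, 0, 0]], fingers=[44, 44, 44, 44])

```text
t: 7.55
ee_pos: [0.5053, -0.2422, 0.0711]
eef_rot: [-0.0, -0.175, 0.985, 0.0]
contact_force: [-6.9, 8.4, 28.2]
finger_gap: 0.0496
gripper_force: 47.4
```

The card has bottomed out. I relieve the push, open and look.

Request:
apply_moves(travel=[[0, 0, 0.02], [0, 0, 0], [0, 0, 0], [0, 0, 0], [0, 0, 0.02], [0, 0, 0.1], [0, 0, 0.2], [0, 0, 0.2], [0, 0, 0.2], [0, 0, 0]], twist=[[0, 0, 0], [0, 0, 0], [0, 0, 0], [0, 0, 0], [0, 0, 0], [0, 0, 0], [0, 0, 0], [0, 0, 0], [0, 0, 0], [0, 0, 0]], fingers=[49, 62, 66, 66, 66, 66, 66, 66, 66, 66])

```text
t: 8.55
ee_pos: [0.5082, -0.2446, 0.222]
eef_rot: [0.005, -0.174, 0.985, -0.005]
contact_force: [-0.2, 0.1, 0.1]
finger_gap: 0.0663
gripper_force: 0.0
```

Request:
apply_moves(travel=[[0.005, 0.2, 0], [0.005, 0.2, 0], [0.005, 0.21, 0], [0.005, 0.21, 0], [0.005, 0.21, 0], [0.005, 0.21, 0], [0.005, 0.21, 0], [0.005, 0.21, 0], [0.005, 0.21, 0], [0.005, 0.21, 0], [0.005, 0.21, 0], [0.005, 0.21, 0]], twist=[[0, 0, -0.173], [0, 0, -0.173], [0, 0, -0.173], [0, 0, -0.173], [0, 0, -0.173], [0, 0, -0.173], [0, 0, -0.173], [0, 0, -0.173], [0, 0, -0.173], [0, 0, -0.173], [0, 0, -0.173], [0, 0, -0.173]], fingers=[75, 85, 85, 85, 85, 85, 85, 85, 85, 85, 85, 85])

```text
t: 9.75
ee_pos: [0.5158, 0.2595, 0.2134]
eef_rot: [-0.0, 0.599, 0.8, -0.001]
contact_force: [1.7, -0.2, 0.1]
finger_gap: 0.0851
gripper_force: 0.0
```

Run:
```python
from fit import *
np.set_printoptions(precision=4,suppress=True)
s=readout.sense(); q=s['eef_rot']; print(s['ee_pos'],2*np.degrees(np.arctan2(q[2],q[1]))-90,s['joint_pos'])
t,c=capture('top'),capture('side'); pickle.dump({'top':t,'side':c},open('c3.pkl','wb'))
T=[]
for cam,p in((t,[.511,-.238,.08]),(c,[.511,-.238,.06]),(c,[.52,.26,.06])):
    u,v=proj(cam,p)[0].astype(int); f=cam['frame'][:,:,::-1]; print(u,v)
    T.append(cv2.resize(f[v-35:v+35,u-20:u+20] if 0 else f[v-38:v+38,u-25:u+25],(265,400),interpolation=cv2.INTER_CUBIC))
cv2.imwrite('pics/seat.png',np.clip(np.hstack(T)*1.4,0,255).astype(np.uint8))
Y=[.511,-.238,.349]
yt=hullmask(win(soft(t,'y'),458,290,25)>.4);ys=hullmask(win(soft(c,'y'),384,325,28)>.4)
print('yel',fitcard([t,c],[yt,ys],Y))
yy,xx=np.nonzero(ys); print(yy.min(),yy.max(),proj(c,place(Y,np.array([[0,.025,.11],[0,-.025,.11],[0,.025,.12],[0,0,.054]]))))
```

```text
[0.5158 0.2595 0.2134] 16.35014343591341 [ 0.3449  0.1334  1.7443 -0.0007  1.2653  0.0597]
458 290
383 335
267 225
yel (array([ 0.5147, -0.2388,  0.314 ,  0.0005,  0.0434]), np.float64(55.33148788927336))
312 346 [[374.648  313.0672]
 [395.8183 322.9926]
 [375.0226 309.5136]
 [382.7712 337.261 ]]
```

View pics/seat.png

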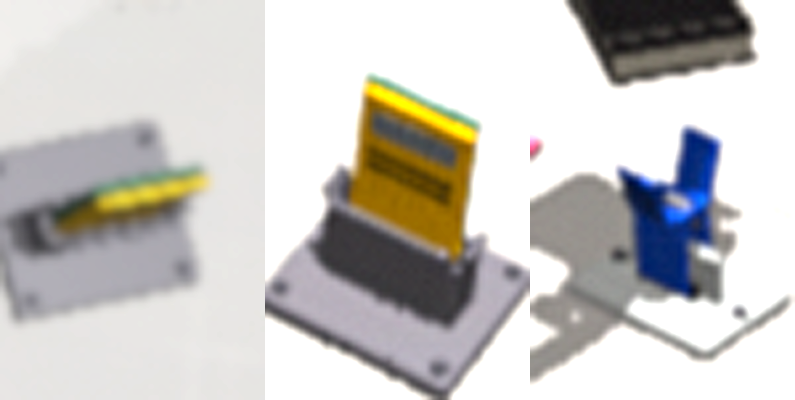

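The yellow card is seated. Its top edge is level with and parallel to the green one, with the yellow top edge from crop (365,85) to (478,130) in the side view. Next I triangulate the clip's far plate top to get its height.

Run:
```python
from fit import *
np.set_printoptions(precision=4,suppress=True)
cs=pickle.load(open('c1.pkl','rb')); t,s=cs['top'],cs['side']
a=np.array([[243.5,246.],[253.0,245.]]).T; b=np.array([[270.5,211.],[277.2,213.3]]).T
M=lambda c:(lambda K,R,t_:K@np.c_[R,t_])(*P(c))
X=cv2.triangulatePoints(M(t),M(s),a,b); X=(X[:3]/X[3]).T; print(X, X.mean(0))
p=[.5203,.260,.285]
for z in(.051,.056,.062): print(z,proj(t,place(p,np.array([[.025,.013,z+.043],[.025,-.013,z+.043]]))).ravel(),proj(s,place(p,np.array([[.025,.013,z+.043],[.025,-.013,z+.043]]))).ravel())
# clip fit with stand yaw fixed, several heights
Ms=[(win(blue(t),252,257,17)>.5).astype(float),(win(blue(s),268,228,20)>.5).astype(float)]
for z in(.05,.055,.06,.065,.07):
    def cost(q):
        e=0
        for c,m0 in zip((t,s),Ms):
            m=np.zeros((2880,3840),np.uint8)
            for B in clipparts(z): m|=ren(c,place([q[0],q[1],.285],B))
            e+=((cv2.resize(m,(640,480),interpolation=cv2.INTER_AREA)/255.-m0)**2).sum()
        return e
    r=minimize(cost,[.52,.26],method='Nelder-Mead',options=dict(initial_simplex=[[.52,.26],[.526,.26],[.52,.266]],maxiter=60)); print(z,r.x,r.fun)
```

```text
[[0.5405 0.2776 0.0915]
 [0.5471 0.2549 0.0934]] [0.5438 0.2662 0.0924]
0.051 [242.4566 245.755  253.388  244.2733] [270.2888 209.881  277.2335 213.1281]
0.056 [242.1407 245.2532 253.1187 243.7658] [270.222  208.339  277.1801 211.5787]
0.062 [241.7582 244.6455 252.7925 243.151 ] [270.1416 206.4805 277.1158 209.7111]
0.05 [0.5205 0.26  ] 172.25173394848136
0.055 [0.5187 0.2581] 178.18834294502116
0.06 [0.5176 0.2573] 195.07595540176857
0.065 [0.5158 0.2561] 222.06142252979623
0.07 [0.5152 0.2548] 261.4158708189158
```

Request:
apply_moves(travel=[[0.015, 0, -0.1], [0, 0, -0.2], [0, 0, -0.2], [0, 0, -0.15], [0, 0, -0.06], [0, 0, 0], [0, 0, 0]], twist=[[0, 0, 0], [0, 0, 0], [0, 0, 0], [0, 0, 0], [0, 0, 0], [0, 0, 0], [0, 0, 0]], fingers=[85, 85, 85, 85, 85, 85, 85])

```text
t: 10.55
ee_pos: [0.5205, 0.258, 0.0734]
eef_rot: [0.001, 0.597, 0.802, 0.001]
contact_force: [0.8, -1.1, 0.6]
finger_gap: 0.0849
gripper_force: 0.0
```

Request:
apply_moves(travel=[[0, 0.007, -0.03], [0, 0, 0], [0, 0, 0], [0, 0, 0], [0, 0, 0], [0, 0, 0], [0, 0, 0], [0, 0, 0], [0, 0, 0], [0, 0, 0]], twist=[[0, 0, 0], [0, 0, 0], [0, 0, 0], [0, 0, 0], [0, 0, 0], [0, 0, 0], [0, 0, 0], [0, 0, 0], [0, 0, 0], [0, 0, 0]], fingers=[80, 65, 50, 40, 30, 20, 20, 20, 20, 20], grip_force=30)

```text
t: 11.55
ee_pos: [0.5193, 0.2598, 0.0719]
eef_rot: [-0.001, 0.597, 0.802, -0.001]
contact_force: [-9.4, -4.3, 25.0]
finger_gap: 0.0331
gripper_force: 28.7
```

Run:
```python
from fit import *
s=readout.sense(); print(s['ee_pos'],s['finger_gap'],s['gripper_force'])
c=capture('side'); u,v=proj(c,[.52,.26,.07])[0].astype(int)
save(c,'sq.png',(u-40,v-40,u+40,v+30),7)
```

```text
[0.51931437 0.25981655 0.07185709] 0.033070669797637973 28.747121805790812
```

View pics/sq.png

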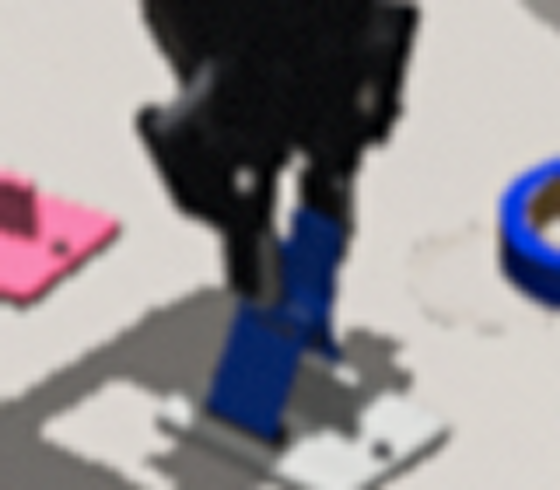

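The jaws are open on both sides of the fin (jaw foot at (245,425) in the crop) and the plates are in the fingers. I lift straight up.

Request:
apply_moves(travel=[[0, 0, 0.02], [0, 0, 0.03], [0, 0, 0.05], [0, 0, 0.1], [0, 0, 0.15], [0, 0, 0.2], [0, 0, 0.2], [0, 0, 0.1], [0, 0, 0], [0, 0, 0]], twist=[[0, 0, 0], [0, 0, 0], [0, 0, 0], [0, 0, 0], [0, 0, 0], [0, 0, 0], [0, 0, 0], [0, 0, 0], [0, 0, 0], [0, 0, 0]], fingers=[20, 20, 20, 20, 20, 20, 20, 20, 20, 20], grip_force=35)

```text
t: 12.6
ee_pos: [0.5192, 0.2594, 0.236]
eef_rot: [-0.0, 0.597, 0.802, -0.0]
contact_force: [0.1, 0.3, -1.8]
finger_gap: 0.0305
gripper_force: 33.9
```

Run:
```python
from fit import *
s=readout.sense(); e=np.array(s['ee_pos']); print(e,s['finger_gap'],s['gripper_force'],s['contact_force'])
c=capture('side'); u,v=proj(c,e)[0].astype(int); print(u,v); f=c['frame']
pickle.dump((c,e),open('c4.pkl','wb'))
t=capture('top'); u2,v2=proj(t,e)[0].astype(int); print(u2,v2)
A=[cv2.resize(x['frame'][b-30:b+35,a-30:a+30,::-1],(400,433),interpolation=cv2.INTER_CUBIC) for x,a,b in((c,u,v),(t,u2,v2))]
cv2.imwrite('pics/up.png',np.clip(np.hstack(A)*1.5,0,255).astype(np.uint8))
```

```text
[0.51915841 0.25944318 0.2359504 ] 0.030534591628794412 33.85165568324737 [ 0.12380723  0.33532044 -1.80520653]
264 168
239 240
```

View pics/up.png

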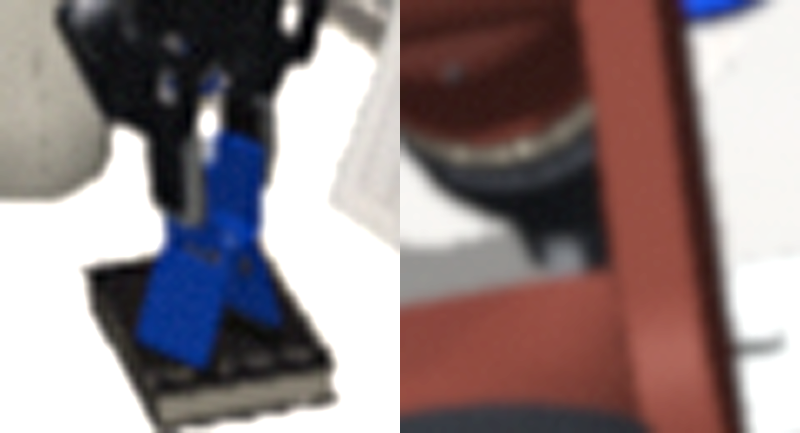

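The clip is held fully open (30.5 mm), and its jaws are visible with the left jaw foot from crop (140,340) to (205,368). I fit its position and tilt in the hand from the side view.

```bash
cat >> fit.py <<'E'
def jaws(a=.32):
    out=[]
    for sg in(1,-1):
        B=box(.003,.009,-.02,.02,-.045,-.002) if sg>0 else box(-.009,-.003,-.02,.02,-.045,-.002)
        c,s=np.cos(sg*a),np.sin(sg*a); out.append(np.c_[c*B[:,0]-s*B[:,2],B[:,1],s*B[:,0]+c*B[:,2]])
    return out
def fithold(c,e,yaw,up0=.011):
    M=blue(c)>.4; u,v=proj(c,e)[0]; W=np.zeros(M.shape,bool); W[int(v)+4:int(v)+45,int(u)-28:int(u)+28]=1
    M=(M&W).astype(float)
    def world(q,B):
        r=q[2]; c_,s_=np.cos(r),np.sin(r); B=np.c_[B[:,0],c_*B[:,1]-s_*B[:,2],s_*B[:,1]+c_*B[:,2]]
        B=B+[0,q[0],-q[1]]; return place([e[0],e[1],yaw],B)+[0,0,e[2]]
    def cost(q):
        m=np.zeros((2880,3840),np.uint8)
        for B in jaws(): m|=ren(c,world(q,B))
        m=cv2.resize(m,(640,480),interpolation=cv2.INTER_AREA)/255.
        return (W*(m-M)**2).sum()
    q=np.array([0,up0,0.])
    for k in(1,-1,1):
        r=minimize(cost,q,method='Nelder-Mead',options=dict(initial_simplex=q+np.vstack([np.zeros(3),np.diag([.006,.006,.15])*k]),maxiter=150)); q=r.x
    return q,r.fun,M.sum()
E
python3 - <<'E'
from fit import *
np.set_printoptions(precision=4,suppress=True)
c,e=pickle.load(open('c4.pkl','rb')); print(fithold(c,e,np.radians(16.3)))
E
```

```text
(array([0.0018, 0.0158, 0.039 ]), np.float64(37.48030757401), np.float64(355.0))
```

Request:
apply_moves(travel=[[-0.002, -0.207, 0], [-0.002, -0.207, 0], [-0.002, -0.207, 0], [-0.002, -0.207, 0], [-0.002, -0.207, 0], [-0.002, -0.207, 0], [-0.002, -0.207, 0], [-0.002, -0.207, 0], [-0.002, -0.207, 0], [-0.002, -0.207, 0], [-0.002, -0.207, 0], [-0.002, -0.207, 0]], twist=[[0, 0, 0.007], [0, 0, 0.007], [0, 0, 0.007], [0, 0, 0.007], [0, 0, 0.007], [0, 0, 0.007], [0, 0, 0.007], [0, 0, 0.007], [0, 0, 0.007], [0, 0, 0.007], [0, 0, 0.007], [0, 0, 0.007]], fingers=[20, 20, 20, 20, 20, 20, 20, 20, 20, 20, 20, 20])

```text
t: 13.9
ee_pos: [0.5131, -0.2382, 0.2335]
eef_rot: [-0.002, 0.57, 0.821, -0.0]
contact_force: [1.0, 0.1, 0.5]
finger_gap: 0.0303
gripper_force: 34.6
```

Request:
apply_moves(travel=[[0, 0, 0], [0, 0, 0], [0, 0, 0]], twist=[[0, 0, 0], [0, 0, 0], [0, 0, 0]], fingers=[20, 20, 20])

```text
t: 14.2
ee_pos: [0.5138, -0.236, 0.2345]
eef_rot: [-0.002, 0.57, 0.821, 0.0]
contact_force: [0.0, 0.6, -1.1]
finger_gap: 0.0301
gripper_force: 34.6
```

Run:
```python
from fit import *
np.set_printoptions(precision=4,suppress=True)
s=readout.sense(); e=np.array(s['ee_pos']); q=s['eef_rot']; y=2*np.degrees(np.arctan2(q[2],q[1]))-90; print(e,q,y,s['finger_gap'],s['joint_pos'])
c=capture('side'); print(fithold(c,e,np.radians(y)))
```

```text
[ 0.5138 -0.236   0.2345] [-0.0018  0.5702  0.8215  0.0002] 20.467100161829805 0.030051821960016437 [-0.555   0.0904  1.7506  0.0005  1.3041 -0.9123]
(array([0.0027, 0.0179, 0.022 ]), np.float64(93.78978854286812), np.float64(529.0))
```

Request:
apply_moves(travel=[[0.007, -0.012, -0.05], [0, 0, -0.1], [0, 0, -0.1], [0, 0, -0.03], [0, 0, 0], [0, 0, 0]], twist=[[0, 0, 0], [0, 0, 0], [0, 0, 0], [0, 0, 0], [0, 0, 0], [0, 0, 0]], fingers=[20, 20, 20, 20, 20, 20])

```text
t: 14.85
ee_pos: [0.5165, -0.2395, 0.1809]
eef_rot: [0.0, 0.57, 0.822, 0.0]
contact_force: [0.6, 0.5, 0.0]
finger_gap: 0.0297
gripper_force: 34.6
```

Run:
```python
from fit import *
np.set_printoptions(precision=4,suppress=True)
s=readout.sense(); e=np.array(s['ee_pos']); q=s['eef_rot']; y=2*np.degrees(np.arctan2(q[2],q[1]))-90; print(e,q,y,s['finger_gap'])
c=capture('side'); u,v=proj(c,[.513,-.238,.12])[0].astype(int); print(u,v)
save(c,'over.png',(u-40,v-45,u+40,v+40),7)
```

```text
[ 0.5165 -0.2395  0.1809] [0.0005 0.5701 0.8216 0.    ] 20.48209312425891 0.02971808723037443
386 314
```

View pics/over.png

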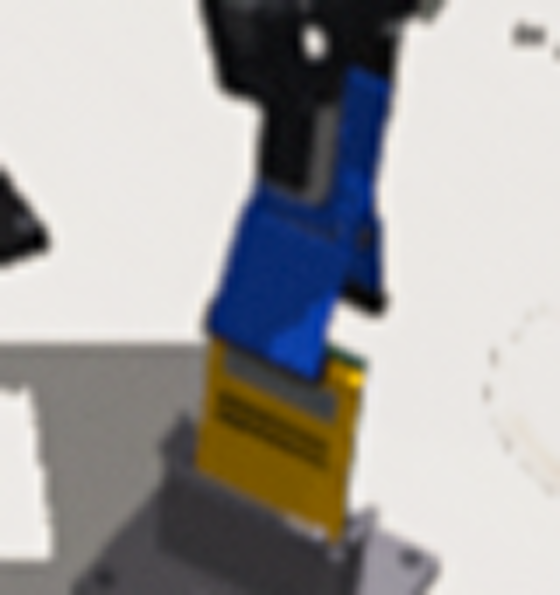

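Run:
```python
from fit import *
np.set_printoptions(precision=4,suppress=True)
c=capture('side'); e=np.array(readout.sense()['ee_pos']); yaw=np.radians(20.2)
X=np.array([np.cos(yaw),np.sin(yaw)]);Y=np.array([-X[1],X[0]]); ref=np.array([.5118,-.2385])
L=lambda p:np.array([(p[:2]-ref)@X,(p[:2]-ref)@Y])*1000
px=lambda a,b:(346+a/7-.43,269+b/7-.43)
for z in(.123,.126): print('jaw corners local mm (x want -22.7+cx, y +-20+cy)',z,L(onz(c,px(208,330),z)),L(onz(c,px(322,378),z)))
print('tcp local',L(e), e)
# seated cards: top edges from c3 side, crop origin, scale
c3=pickle.load(open('c3.pkl','rb'))['side']; q=lambda a,b:(383-25+(a-265)/5.3-.4,335-38+b/5.263-.4)
for n,a in(('green rear L',(368,75)),('green rear R',(480,122)),('yellow front top L',(363,95)),('yellow front top R',(476,140))): print(n,L(onz(c3,q(*a),.11)))
```

```text
jaw corners local mm (x want -22.7+cx, y +-20+cy) 0.123 [-19.2552  14.5909] [-17.3273 -22.0181]
jaw corners local mm (x want -22.7+cx, y +-20+cy) 0.126 [-22.1645  13.188 ] [-20.2444 -23.2715]
tcp local [ 4.2582 -3.1811] [ 0.5169 -0.24    0.1817]
green rear L [ 8.3329 25.0604]
green rear R [ 10.5307 -23.7392]
yellow front top L [-2.8852 20.903 ]
yellow front top R [  0.7101 -27.1953]
```

Request:
apply_moves(travel=[[-0.004, 0.01, 0], [0, 0, -0.03], [0, 0, -0.05], [0, 0, -0.05], [0, 0, -0.02], [0, 0, 0], [0, 0, 0], [0, 0, 0]], twist=[[0, 0, 0], [0, 0, 0], [0, 0, 0], [0, 0, 0], [0, 0, 0], [0, 0, 0], [0, 0, 0], [0, 0, 0]], fingers=[20, 20, 20, 20, 20, 20, 20, 20])

```text
t: 15.75
ee_pos: [0.5156, -0.2379, 0.1507]
eef_rot: [0.0, 0.57, 0.821, 0.0]
contact_force: [0.5, -0.1, -0.2]
finger_gap: 0.0301
gripper_force: 34.6
```

Run:
```python
from fit import *
np.set_printoptions(precision=4,suppress=True)
s=readout.sense(); e=np.array(s['ee_pos']); q=s['eef_rot']; y=2*np.degrees(np.arctan2(q[2],q[1]))-90; print(e,q,y,s['finger_gap'],s['contact_force'])
c,t=capture('side'),capture('top'); u,v=proj(c,[.513,-.238,.11])[0].astype(int); print(u,v)
u2,v2=proj(t,[.513,-.238,.11])[0].astype(int)
A=[cv2.resize(x['frame'][b-43:b+43,a-36:a+36,::-1],(400,478),interpolation=cv2.INTER_CUBIC) for x,a,b in((c,u,v),(t,u2,v2))]
cv2.imwrite('pics/fin.png',np.clip(np.hstack(A)*1.2,0,255).astype(np.uint8))
```

```text
[ 0.5156 -0.2379  0.1507] [0.0004 0.5704 0.8214 0.    ] 20.443522832608068 0.03013022143640082 [ 0.5367 -0.1046 -0.2121]
385 317
```

View pics/fin.png

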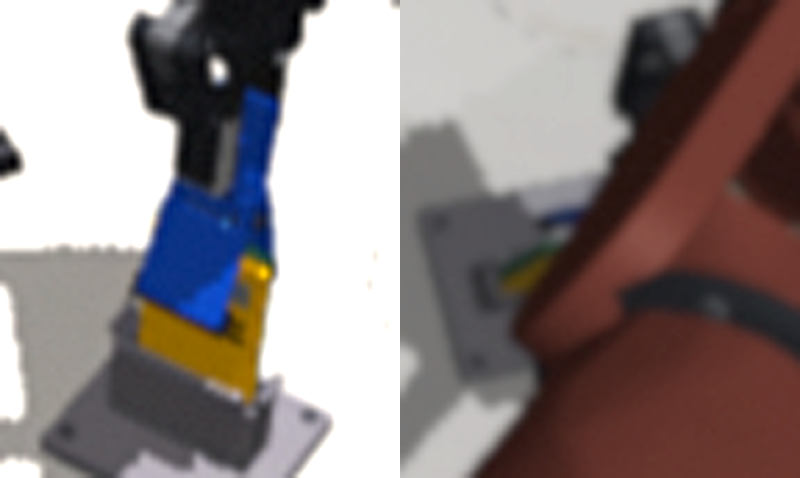

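The front jaw hangs in front of the yellow card, with its foot from crop (135,298) to (225,330). The top-right corner of the cards shows between the jaws at (258,268). Contact force is near zero and the grip holds the clip at its stop, so I hand in.

```bash
python3 -c "
from plant import workorder; print(workorder.hand_in())"
```

```text
the job is handed in; nothing more can be done
None
```

I handed the job in at about 16 s of the 58 s allowed: the yellow card is seated in the grey stand in front of the green card, and the blue clip is held fully open astride both cards, with their top edges about 19 mm inside the jaws and no contact force measured.

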